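# Slide a rebated blank under the leaf spring of a hold-down jig

## Robot

A 6-joint arm with a two-finger parallel gripper is mounted at the origin on the work surface. World frame = base frame: x ahead of the robot, y to its left, z up, the work surface at z = 0. Lengths are in m, angles in rad, forces in N, time in s.
With the tool pointing down it reaches from about 0.425 to 0.95 m from the base axis. Payload 3.5 kg.
Tool frame: the origin (TCP) lies midway between the tips of the shut fingers; the grasp point (between the pads) lies 19 mm behind it; z points along the fingers, y is the line along which they close (so a half turn about z gives the same grasp; the last joint's range is limited). The gripper opens to 85 mm and grips with 20 to 120 N. Pads are 22 mm wide; open, the fingers measure 114 mm over their backs; the gripper's body (76 mm by 85 mm) begins 54 mm behind the grasp point. The pads swing forward as they close: fully open they stand 13 mm farther back than shut.
Start: joints at [-1.285, 0.286, 1.577, -0, 1.279, -0.15], TCP at [0.285, -0.612, 0.231] pointing down, gripper open.
Joint ranges: [-2.77, 2.77], [-0.9, 2.22], [0.21, 2.48], [-1.53, 4.67], [0.24, 2.81], [-2.84, 2.84]. Speed limits (rad/s): [2.79, 2.79, 3.14, 3.14, 3.14, 3.14].

## Interface

Orientations are given as a unit quaternion [x, y, z, w].
In Python, from plant import get_state, read_camera, ctrl gives the robot as it stands.
- The arm moves only by the shell command python3 -m crank 'ROWS' [FORCE]. ROWS is JSON, a list of rows, each a list of 3 entries, a list of its own where there are three numbers: the shift along the tool's x, y, z in mm, then the turn about the tool's z in degrees, then the closure in counts, from 0 (fully open) to 255 (shut). In form: [[[tx, ty, tz], yaw, claw], ...]. A call has 1 to 10 rows; each row is the pose to reach, as a shift and turn from the pose commanded when the call began, along the tool's axes at that moment; what a row does not reach only later rows make up. A row lasts 1/10 s, in which the tool goes at most 50 mm and 8.59 degrees, less where a joint would pass 70% of its speed; a pose out of reach is approached as far as the arm can. A call with a gripper value outside its range is refused whole. The fingers move at their own pace and stop on an object; FORCE is the grip in N (left out, the last holds). Time passes only in rows, so rows that repeat a pose let the fingers close. It gives the time, the measured TCP pose, the force, the opening and the grip force at its end, in the units of the state.
- get_state(): the state, without advancing time (a new reading comes with each control period).
- read_camera(name): name is "side" or "top" or "wrist"; returns a dict with "frame" (384x512x3 uint8, blue, green, red), "range_z" (384x512 float32, m along the optical axis (not along the pixel's ray), 0 where there is no reading), "vfov" (degrees; the focal length in pixels is half the picture's height over the tangent of half this angle, whatever the lens; pixels are square), "cx", "cy" (the principal point, pixels), "origin" and "orientation" of the camera in the world. Camera axes: x right, y down, z forward; pixel columns grow to the right and rows downward; lengths in m; the calibration is good to about 2 mm. A picture is of the moment at which its call begins.
- ctrl.sign_off(): hands the job in; it is judged then, once.
The state is a dict: "time": time; "qpos": joint angles; "dq": joint speeds; "joint_efforts": joint torques, N m; "eef_pos": TCP position; "tcp_rot": TCP orientation; "contact_force": force on the tool from outside, world axes, zero at the start; "wrist_torque": the same for the moment, N m; "opening": opening from 0.0 (shut) to 1.0 (fully open); "finger_force": force on a finger pad.
Only numpy, scipy, OpenCV 4.12 (cv2) and the standard library are available. Lean on these libraries where they do the work, as an engineer would, in place of code of your own. Each camera call takes 0.05 s, during which the arm holds its last target. There are 200 camera calls.

## Task

Load the walnut blank into the hold-down jig using only your fingertips from above, without lifting it: press the blank down hard on its low ledge against the sprung aluminium bed, and keep it pressed down while you slide it along the channel, under the blue bar and the steel leaf spring, until its nose is up against the red stop and the sprung bed pops up behind it. Then let go and move clear, and leave the loose tools and parts around the jig where they lie.

Things in the scene. Friction and masses are not known exactly. Their poses are not given: they have to be found in the camera images.
- jig: plywood hold-down jig fixed on the saw table, 336 mm long (its x), 100 wide (y). Origin: centre of its underside, on the table. The blank slides towards its +x. Fixed floor 20 above the table; two side rails leave a channel 68 wide and rise 18 above the floor. Nothing on it is higher than the blue bar, 57 above the table
- bar (a point): middle of the lower near edge of the blue bar that crosses the jig at jig x = 58 to 72 mm; underside 23 above the jig floor, top 37 above it. The blank must pass beneath; a finger cannot
- bed (a joint): sprung aluminium bed plate, 150 x 64 mm, in the jig floor at jig x = -158 to -8. In m: 0 = up (its top 10.5 mm above the floor), 0.010 = fully down (0.5 above). Its spring pushes with 4 N up, 9 N down. With it up, the blank butts against the bar; from 0.006 on it passes, fully down with 4.5 mm to spare. It pops up once the blank's tail has passed its end, 4 mm before the nose meets the stop
- leaf (a joint): steel leaf spring, 34 mm wide, hinged on the far side of the bar, sloping down towards the stop. In rad: 0 = free (lowest point 14 mm above the jig floor, at jig x = 106), about 0.12 when it rides on the blank's top. It presses with about 5 N and drags on the blank with some newtons
- blank: loose walnut blank, about 150 g, 160 mm long (its x), 64 wide. The dark 100 at its nose (+x) are 18 thick; the paler 60 at its tail are cut down to a ledge 12 thick, up to a 6 high shoulder. Origin: centre of its underside. Starts flat on the raised bed, its x along the jig's x. A finger on the ledge may push on the shoulder, which ends 2 short of the bar's near face
- ledge (a point): centre of the top face of the blank's ledge: 30 mm in front of the tail end and 30 behind the shoulder; its height above the table is 42.5 mm with the bed up, 32.5 with the bed fully down
- nose (a point): middle of the bottom edge of the blank's nose end
- stop (a point): middle of the bottom edge of the red stop's face, on the jig floor; the nose comes here
- offcut: a loose bystander lying on the saw table; leave it alone: pale wood offcut 110 x 38 x 18 mm
- socket_a: a loose bystander lying on the saw table; leave it alone: steel socket standing up, 28 mm across, 38 high
- socket_b: a loose bystander lying on the saw table; leave it alone: steel socket standing up, 22 mm across, 30 high
- pulley: a loose bystander lying on the saw table; leave it alone: aluminium belt pulley lying flat, 64 mm across, 32 high
- collar: a loose bystander lying on the saw table; leave it alone: black collar ring, 44 mm across, 16 high
- screwdriver: a loose bystander lying on the saw table; leave it alone: screwdriver with a yellow handle
- wrench: a loose bystander lying on the saw table; leave it alone: steel wrench, 150 mm long
- tape: a loose bystander lying on the saw table; leave it alone: yellow tape measure 65 x 60 x 35 mm
Things that resemble listed ones, but are neither listed nor needed, are in the scene too. Of the things that look like the blank, the largest one is meant.

How it is judged:
By the outcome, as a careful person would: the job done as asked, in the order asked, and still so for the second after the job is handed in, with the robot touching nothing.
It also fails if it takes over 43 s, if anything falls off the work surface, if the arm or the gripper's body presses on something with over 40 N, if the wrist force passes 120 N, or if a joint passes its speed limit or range.

## Working session

There is one attempt and no reset: what is moved stays moved. The work goes in short steps, Python scripts to look and compute and a shell command to move; the robot and the scene stay as the last step left them, time stands still between calls to the robot, and variables do not carry over. Pictures are saved under pics/ and viewed, at most 10 in all, crops included, and the job is handed in when it is done.

```bash
mkdir -p pics; cat > h.py <<'E'
import numpy as np, cv2
from plant import get_state, read_camera, ctrl
from scipy.spatial.transform import Rotation as R
def world(c):
    h,w=c["range_z"].shape; f=h/2/np.tan(np.radians(c["vfov"])/2)
    v,u=np.mgrid[:h,:w]; z=c["range_z"]
    p=np.stack([(u-c["cx"])/f*z,(v-c["cy"])/f*z,z],-1)
    return p@R.from_quat(c["orientation"]).as_matrix().T+np.array(c["origin"])
E
python3 - <<'E'
from h import *
for n in("top","side"):
    c=read_camera(n); cv2.imwrite(f"pics/{n}0.png",c["frame"]); np.savez(f"{n}0.npz",P=world(c),z=c["range_z"],f=c["frame"]); print(n,c["origin"],c["orientation"],c["vfov"])
print(get_state())
E
```

```text
top [ 0.51394944 -0.03876358  0.87686906] [-0.69663128  0.71684176 -0.01504307  0.02482855] 55.77693210850417
side [ 0.44987391 -0.63399858  0.51341573] [ 0.88507759 -0.09328757  0.03669408 -0.45452022] 49.77838049916178
{'time': 0.1, 'qpos': array([-1.28495874e+00,  2.87076502e-01,  1.57800192e+00,  2.64547401e-06,
        1.27855166e+00, -1.50039066e-01]), 'dq': array([-0.00088319,  0.00041805, -0.00402284, -0.00228351, -0.00068237,
       -0.00112356]), 'joint_efforts': array([ 1.41307100e-03, -4.07297230e+01, -2.93699741e+01, -1.25263109e-04,
        3.41068851e-03, -8.74308796e-06]), 'eef_pos': array([ 0.28482988, -0.61133425,  0.23010139]), 'tcp_rot': array([ 9.76344870e-01,  2.16216692e-01, -6.78532870e-05, -1.01645023e-03]), 'contact_force': array([ 0.40965451, -0.50490703,  0.02718915]), 'wrist_torque': array([-0.03804528, -0.01658384, -0.01511404]), 'finger_force': 0.0, 'opening': 0.9972982527904121}
```

View pics/top0.png

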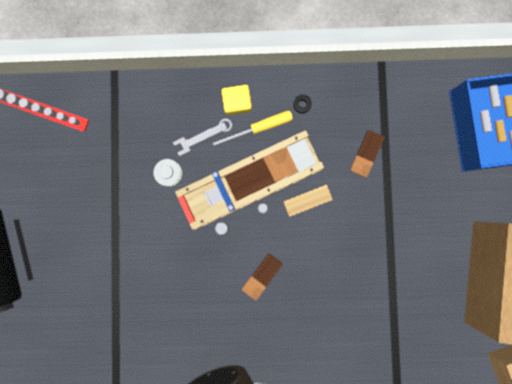

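View pics/side0.png

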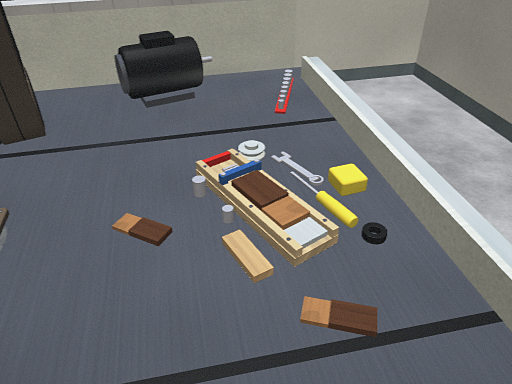

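The top view shows three walnut pieces: one in the jig at (262,175), and loose ones at (367,153) and (262,277). The one in the jig is the largest and lies on the bed, so it is the blank. The stop is at (186,208), the bar at (223,190) and the bare bed at (301,155). I'll confirm in a crop and measure.

```bash
python3 - <<'E'
from h import *
d=np.load("top0.npz"); P=d["P"]; f=d["f"]
cv2.imwrite("pics/crop.png",cv2.resize(f[125:235,165:335],None,fx=4.5,fy=4.5,interpolation=cv2.INTER_CUBIC))
sub=np.zeros(f.shape[:2],bool); sub[125:235,165:335]=1
hsv=cv2.cvtColor(f,cv2.COLOR_BGR2HSV).astype(int); H,S,V=hsv[...,0],hsv[...,1],hsv[...,2]
for n,m in dict(bar=(H>100)&(H<125)&(S>150)&(P[...,2]>.045),stop=((H<6)|(H>174))&(S>170)&(V>120)).items():
    q=P[m&sub]; print(n,len(q),np.median(q,0).round(4))
for (u,v) in [(186,208),(223,190),(245,182),(262,175),(279,168),(301,155),(240,200),(345,220)]: print(u,v,P[v,u].round(4),hsv[v,u])
# jig outline: height >.012 connected comp
m=((P[...,2]>.014)&sub).astype(np.uint8); n,l,st,_=cv2.connectedComponentsWithStats(m)
k=l[175,262]; q=P[l==k]; print(st[k]); r=cv2.minAreaRect((q[:,:2]*1000).astype(np.float32)); print(r, cv2.boxPoints(r).round(1))
E
```

```text
bar 109 [0.5597 0.0597 0.0569]
stop 1 [0.538  0.1513 0.0343]
186 208 [0.5216 0.1482 0.0389] [  2 150 253]
223 190 [0.5598 0.0594 0.0571] [108 169 195]
245 182 [0.5773 0.0097 0.0468] [ 10 142  99]
262 175 [ 0.5922 -0.0298  0.0477] [ 11 137  99]
279 168 [ 0.5139 -0.0388  0.8769] [ 13 136 207]
301 155 [ 0.6381 -0.1223  0.0309] [ 94   8 238]
240 200 [0.5365 0.0228 0.0385] [ 20  78 235]
345 220 [ 0.4823 -0.2256 -0.0009] [115  26 109]
[ 175  130  148   99 6102]
((569.6304931640625, -5.10894775390625), (128.97586059570312, 336.1505432128906), 23.535058975219727) [[ 443.4  123.2]
 [ 577.6 -185. ]
 [ 695.9 -133.5]
 [ 561.6  174.7]]
```

View pics/crop.png

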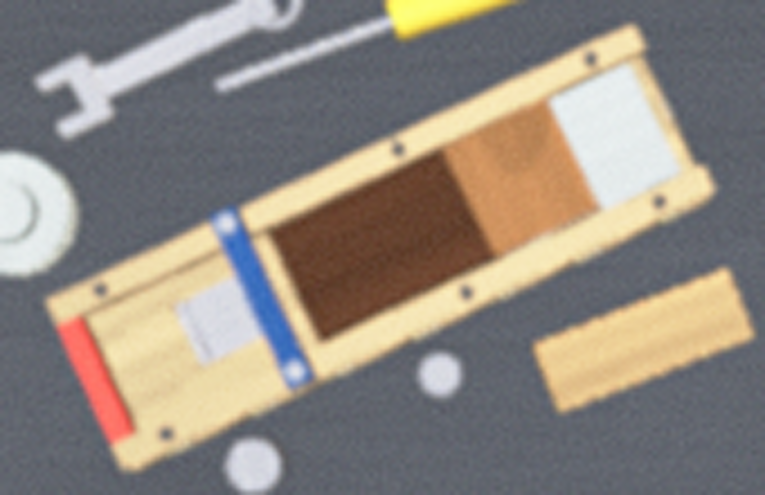

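The crop confirms it. The blank in the jig has a dark nose towards the bar and the stop, and a pale ledge (shoulder near crop (469,203), tail near (573,155)). It is clearly larger than the two loose ones. Next I'll measure the jig frame.

```bash
python3 - <<'E'
from h import *
d=np.load("top0.npz"); P=d["P"]; f=d["f"]
hsv=cv2.cvtColor(f,cv2.COLOR_BGR2HSV).astype(int); H,S,V=hsv[...,0],hsv[...,1],hsv[...,2]
sub=np.zeros(f.shape[:2],bool); sub[125:235,165:335]=1
m=(sub&(P[...,2]>.030)&(P[...,2]<.043)&(S>50)).astype(np.uint8)
n,l,st,_=cv2.connectedComponentsWithStats(m)
ks=[k for k in range(1,n) if st[k,4]>150]; print([st[k] for k in ks])
q=P[np.isin(l,ks)]; r=cv2.minAreaRect((q[:,:2]*1000).astype(np.float32)); print(r)
c0=np.array(r[0])/1000
for a in (r[2]+90,):
    e=np.array([np.cos(np.radians(a)),np.sin(np.radians(a))]); g=np.array([-e[1],e[0]])
    J=np.stack([(P[...,:2]-c0)@e,(P[...,:2]-c0)@g],-1)*1000
    print("angle",a,e)
    inn=sub&(abs(J[...,1])<30)&(abs(J[...,0])<175)
    lab=dict(dark=(V<140)&(H<20),ledge=(V>140)&(H<16)&(S>110),bed=(S<30)&(V>180),bar=(H>100)&(H<125)&(S>130),red=((H<6)|(H>174))&(S>120))
    for k,mm in lab.items():
        w=mm&inn; j=J[w]; print(k,len(j),np.percentile(j,[1,50,99],axis=0).round(1).tolist(),np.median(P[w],0).round(4))
    # rails: lateral edges
    for s in (-1,1):
        w=sub&(m>0)&(J[...,1]*s>34)&(J[...,1]*s<60); print("rail",np.percentile(J[w][:,1],[1,99]),np.percentile(J[w][:,0],[.5,99.5]),np.polyfit(J[w][:,0],J[w][:,1],1))
E
```

```text
[array([ 219,  131,  104,   78, 1678], dtype=int32), array([175, 175,  54,  54, 663], dtype=int32)]
((584.573486328125, 1.46533203125), (96.51121520996094, 336.0199890136719), 23.649555206298828)
angle 113.64955520629883 [-0.40114145  0.91601612]
dark 1105 [[-168.2, -29.1], [-2.0, 0.2], [46.1, 29.3]] [ 5.85e-01 -2.00e-04  4.83e-02]
ledge 813 [[-107.8, -29.4], [-72.2, -0.3], [167.0, 29.4]] [ 0.6097 -0.0646  0.042 ]
bed 711 [[-157.8, -29.5], [-125.7, 0.3], [107.5, 29.1]] [ 0.6263 -0.1137  0.0312]
bar 116 [[59.3, -28.9], [64.2, 0.6], [69.1, 29.7]] [0.5576 0.0598 0.0569]
red 149 [[155.5, -29.1], [160.8, 0.5], [167.7, 29.3]] [0.5194 0.149  0.0358]
rail [-47.70583008 -34.08474428] [-166.02961311  166.19153394] [ 2.45401961e-04 -4.08874419e+01]
rail [34.26934617 48.1755282 ] [-166.09877333  165.82301375] [-3.75159691e-04  4.13250764e+01]
```

```bash
python3 -m crank '[[[40,-27,0],-7,255],[[80,-54,0],-14,255],[[120,-81,0],-21,255],[[160,-108,0],-28,255],[[200,-135,0],-35,255],[[240,-162,0],-42,255],[[280,-189,0],-48,255],[[320,-216,0],-54,255],[[350,-236,0],-60,255],[[350,-236,0],-60,255]]' 40; python3 -c "
from h import *
s=get_state();print(s['qpos'],s['eef_pos'],s['tcp_rot'],s['contact_force'],s['opening'])
r=R.from_quat(s['tcp_rot']).as_matrix();d=np.array([.6135,-.0645,.10])-s['eef_pos'];print(r.T@d*1000, np.degrees(np.arctan2(r[1,0],r[0,0])))"
```

```text
time: 1.1
eef_pos: [0.504, -0.2463, 0.2308]
tcp_rot: [0.735, 0.678, 0.0, -0.001]
contact_force: [-0.5, -0.9, -0.7]
opening: 0.0
finger_force: 0.0
[-6.35933214e-01  3.67560658e-02  1.86004982e+00  1.24944744e-03
  1.24591206e+00 -5.55203786e-01] [ 0.50399262 -0.2462847   0.23083426] [ 7.35200390e-01  6.77849333e-01  4.75130837e-04 -6.64231218e-04] [-0.48058572 -0.86686712 -0.74955974] 0.0003985205924116105
[189.85181392  94.45892667 131.10661866] 85.35164021541044
```

```bash
python3 -m crank '[[[32,16,0],-5,255],[[64,32,0],-10,255],[[96,48,20],-15,255],[[128,64,45],-20,255],[[160,79,70],-25,255],[[189,94,95],-28.3,255],[[189,94,115],-28.3,255],[[189,94,131],-28.3,255],[[189,94,131],-28.3,255],[[189,94,131],-28.3,255]]'; cat > t.py <<'E'
from h import *
import sys
s=get_state();r=R.from_quat(s['tcp_rot']).as_matrix();e=np.array([-.40114,.91602]);p=s['eef_pos']
d=p[:2]-[.58457,.00147]
print('jig',(d@e*1000).round(1),(d@[-e[1],e[0]]*1000).round(1),'z',(p[2]*1000).round(1),'psi',np.degrees(np.arctan2(r[1,0],r[0,0])).round(2),'F',s['contact_force'].round(1),'zaxis',r[:,2].round(3),'t',s['time'])
E
python3 t.py
```

```text
time: 2.1
eef_pos: [0.6127, -0.0713, 0.1004]
tcp_rot: [0.551, 0.835, -0.0, -0.0]
contact_force: [-0.5, -0.0, 0.6]
opening: 0.0
finger_force: 0.0
jig -77.9 3.4 z 100.4 psi 113.17 F [-0.5 -0.   0.6] zaxis [-0. -0. -1.] t 2.1
```

```bash
python3 - <<'E'
from h import *
c=read_camera("side"); cv2.imwrite("pics/s1.png",cv2.resize(c["frame"][80:290,150:390],None,fx=2.8,fy=2.8)) 
E
```

```text
(no output)
```

View pics/s1.png

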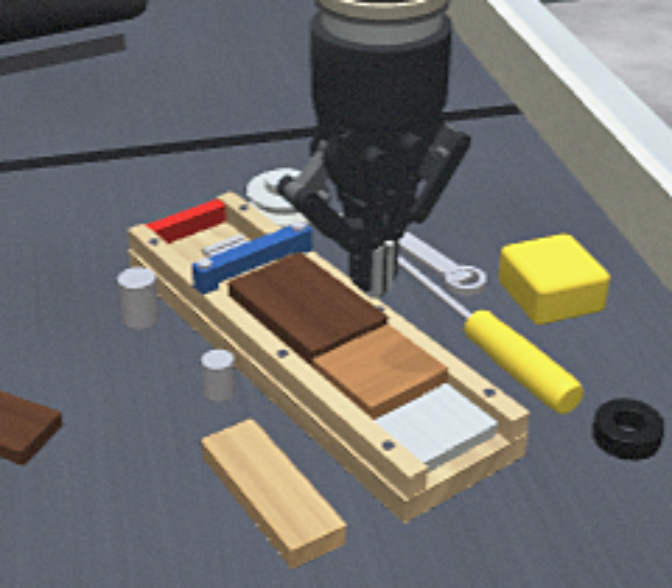

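The side view shows the shut fingers above the blank around (375,275), clear of the bar and rails, with the blank untouched on the raised bed.

```bash
python3 -m crank '[[[3,2,10],-0.3,255],[[6,3.4,20],-0.5,255],[[6,3.4,32],-0.5,255],[[6,3.4,44],-0.5,255],[[6,3.4,52],-0.5,255],[[6,3.4,54],-0.5,255],[[6,3.4,54],-0.5,255],[[6,3.4,54],-0.5,255]]'; python3 t.py
```

```text
time: 2.95
eef_pos: [0.614, -0.0635, 0.0467]
tcp_rot: [0.546, 0.838, 0.0, 0.0]
contact_force: [0.4, 0.3, -0.2]
opening: 0.005
finger_force: 0.0
jig -71.3 -0.9 z 46.7 psi 113.77 F [ 0.4  0.3 -0.2] zaxis [ 0.001 -0.    -1.   ] t 2.95
```

Now press down.

```bash
python3 -m crank '[[[0,0,3],0,255],[[0,0,5],0,255],[[0,0,7],0,255],[[0,0,9],0,255],[[0,0,11],0,255],[[0,0,13],0,255],[[0,0,14],0,255],[[0,0,15],0,255],[[0,0,15],0,255]]'; python3 t.py
```

```text
time: 3.85
eef_pos: [0.6142, -0.0635, 0.0325]
tcp_rot: [0.546, 0.838, 0.0, 0.0]
contact_force: [-2.6, 1.4, 8.4]
opening: 0.001
finger_force: 3.8
jig -71.4 -1.1 z 32.5 psi 113.78 F [-2.6  1.4  8.4] zaxis [ 0.001 -0.    -1.   ] t 3.85
```

Just bottomed at z = 32.5. I'll press a bit harder to see the stiffness.

```bash
python3 -m crank '[[[0,0,1],0,255],[[0,0,2],0,255],[[0,0,2],0,255],[[0,0,2],0,255]]'; python3 t.py
```

```text
time: 4.25
eef_pos: [0.6143, -0.0635, 0.0324]
tcp_rot: [0.546, 0.838, -0.0, 0.0]
contact_force: [-6.1, 1.4, 15.6]
opening: -0.001
finger_force: 7.9
jig -71.4 -1.1 z 32.4 psi 113.79 F [-6.1  1.4 15.6] zaxis [-0. -0. -1.] t 4.25
```

```bash
python3 -m crank '[[[0,0,2],0,255],[[0,0,3],0,255],[[1,0,4],0,255],[[3,0,4],0,255],[[6,0,4],0,255],[[9,0,4],0,255],[[12,0,4],0,255],[[15,0,4],0,255],[[18,0,4],0,255],[[20,0,4],0,255]]'; python3 t.py
python3 - <<'E'
from h import *
c=read_camera("side"); cv2.imwrite("pics/s2.png",cv2.resize(c["frame"][110:290,170:360],None,fx=3.2,fy=3.2)) 
E
```

```text
time: 5.25
eef_pos: [0.6129, -0.0506, 0.0325]
tcp_rot: [0.546, 0.838, 0.0, 0.01]
contact_force: [1.2, -11.2, 16.7]
opening: 0.0
finger_force: 8.4
jig -59.1 -5.1 z 32.5 psi 113.87 F [  1.2 -11.2  16.7] zaxis [ 0.018 -0.011 -1.   ] t 5.25
```

View pics/s2.png

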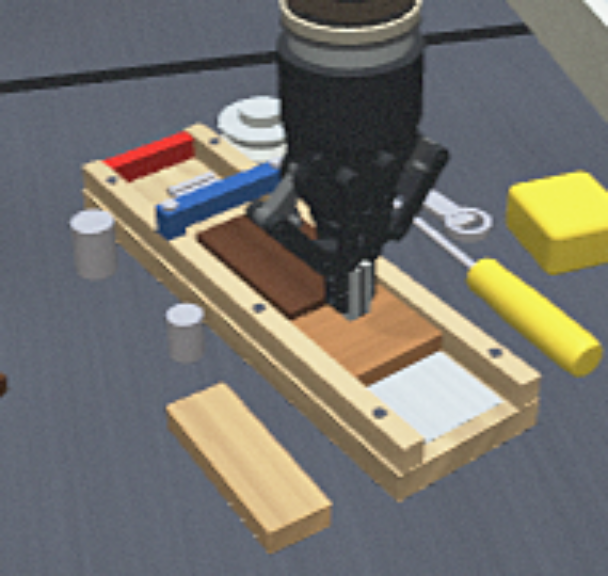

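The fingertips, at about (355,310), are down on the ledge with the bed at z 32.5, i.e. fully down. The blank has begun to move towards the bar. The tool lags and drifts sideways, so I'll press harder, correct y and continue.

```bash
python3 -m crank '[[[0,-1,2],0,255],[[1,-2,4],0,255],[[4,-3,4],0,255],[[7,-3,4],0,255],[[10,-3,4],0,255],[[13,-3,4],0,255],[[16,-3,4],0,255],[[19,-3,4],0,255],[[22,-3,4],0,255],[[25,-3,4],0,255]]'; python3 t.py
python3 - <<'E'
from h import *
c=read_camera("top"); P=world(c); f=c["frame"]
np.savez("top1.npz",P=P,f=f)
cv2.imwrite("pics/t2.png",cv2.resize(f[125:235,165:335],None,fx=4.5,fy=4.5,interpolation=cv2.INTER_CUBIC))
E
```

```text
time: 6.3
eef_pos: [0.6046, -0.0313, 0.0324]
tcp_rot: [0.545, 0.838, 0.001, 0.016]
contact_force: [2.7, -17.1, 25.5]
opening: -0.004
finger_force: 12.9
jig -38.1 -5.2 z 32.4 psi 113.91 F [  2.7 -17.1  25.5] zaxis [ 0.027 -0.016 -1.   ] t 6.3
```

View pics/t2.png

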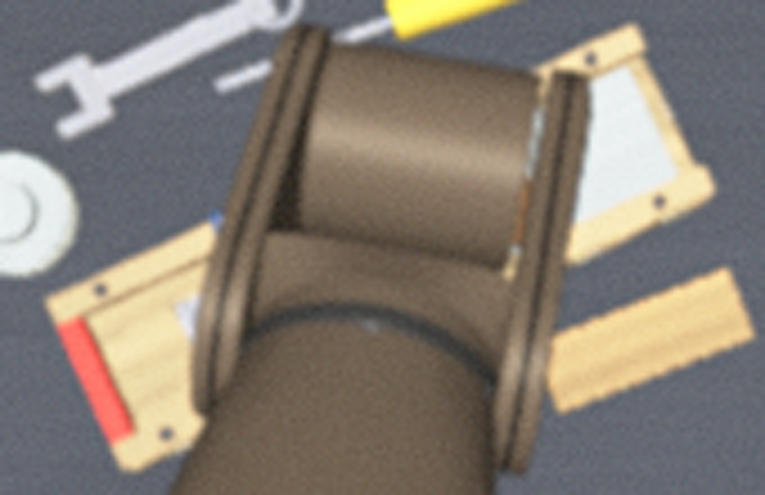

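The arm hides most of the blank in the top view. The tail edge, near (515,240), has moved forward, and the bystanders are unmoved. I'll continue and measure the tail with the side camera.

```bash
cat > b.py <<'E'
from h import *
c=read_camera("side"); P=world(c); hsv=cv2.cvtColor(c["frame"],cv2.COLOR_BGR2HSV).astype(int); H,S,V=[hsv[...,i] for i in range(3)]
e=np.array([-.40114,.91602]); d=P[...,:2]-[.58457,.00147]; X=d@e*1000; Y=d@[-e[1],e[0]]*1000; Z=P[...,2]*1000
inn=(abs(Y)<30)&(abs(X)<165)&(Z>18)&(Z<60)
for k,m in dict(ledge=(H<16)&(S>115)&(V>125),dark=(V<115)&(H<20)&(S>90)).items():
    w=inn&m
    if w.sum()>5: print(k,w.sum(),'X',np.percentile(X[w],[1,3,50,97,99]).round(1),'Y',np.percentile(Y[w],[2,98]).round(1),'Z',np.percentile(Z[w],[5,50,95]).round(1))
w=inn&(S<30)&(V>150)&(X<-0); print('bed',w.sum(),'X',np.percentile(X[w],[2,98]).round(1),'Z',np.percentile(Z[w],[5,50,95]).round(1))
cv2.imwrite("last.png",c["frame"])
E
python3 b.py; python3 -m crank '[[[3,-1,1],0,255],[[6,-2,2],0,255],[[9,-3,2],0,255],[[12,-3,2],0,255],[[15,-3,2],0,255],[[18,-3,2],0,255],[[21,-3,2],0,255],[[24,-3,2],0,255],[[27,-3,2],0,255],[[30,-3,2],0,255]]'; python3 t.py; python3 b.py
```

```text
ledge 631 X [-85.4 -84.2 -56.9 161.  163.1] Y [-28.9  26.9] Z [31.4 33.  36.6]
dark 582 X [-86.  -85.2  11.  154.3 156.1] Y [-26.3  29. ] Z [24.4 38.6 40.3]
bed 782 X [-158.   -86.9] Z [19.6 20.9 22.3]
time: 7.4
eef_pos: [0.5936, -0.0063, 0.0323]
tcp_rot: [0.545, 0.838, 0.002, 0.02]
contact_force: [7.6, -21.4, 28.7]
opening: -0.002
finger_force: 19.9
jig -10.7 -5.2 z 32.3 psi 113.93 F [  7.6 -21.4  28.7] zaxis [ 0.037 -0.018 -0.999] t 7.4
ledge 588 X [-59.5 -59.1 -30.6 161.6 163.3] Y [-28.4  26.5] Z [31.5 33.1 36.7]
dark 443 X [-60.8 -60.1  24.1 155.4 156.8] Y [-26.8  29.3] Z [23.1 38.1 39.8]
bed 1022 X [-157.5  -61.8] Z [19.6 20.9 22.3]
```

```bash
python3 -m crank '[[[3,-1,1],0,255],[[6,-1,1],0,255],[[9,-1,1],0,255],[[12,-1,1],0,255],[[15,-1,1],0,255],[[18,-1,1],0,255],[[21,-1,1],0,255],[[24,-1,1],0,255],[[27,-1,1],0,255],[[30,-1,1],0,255]]'; python3 t.py; python3 b.py
```

```text
time: 8.45
eef_pos: [0.5819, 0.0207, 0.0323]
tcp_rot: [0.545, 0.838, 0.003, 0.021]
contact_force: [7.0, -22.6, 31.2]
opening: 0.0
finger_force: 21.8
jig 18.7 -5.2 z 32.3 psi 113.96 F [  7.  -22.6  31.2] zaxis [ 0.039 -0.018 -0.999] t 8.45
ledge 551 X [-30.3 -29.2  -1.3 162.6 163.9] Y [-28.7  26.6] Z [31.4 33.1 36.8]
dark 357 X [-31.8 -31.3  48.4 155.3 156.6] Y [-27.4  29. ] Z [24.2 38.  39.9]
bed 1273 X [-157.2  -33.8] Z [19.6 21.  22.4]
```

```bash
python3 -m crank '[[[3,0,0],0,255],[[6,0,0],0,255],[[9,0,0],0,255],[[11,0,0],0,255],[[13,0,0],0,255],[[15,0,0],0,255],[[17,0,0],0,255],[[18,0,0],0,255],[[19,0,0],0,255],[[20,0,0],0,255]]'; python3 t.py; python3 b.py
```

```text
time: 9.5
eef_pos: [0.5738, 0.0392, 0.0322]
tcp_rot: [0.544, 0.839, 0.003, 0.021]
contact_force: [5.8, -24.2, 31.6]
opening: 0.003
finger_force: 22.1
jig 38.9 -5.3 z 32.2 psi 113.99 F [  5.8 -24.2  31.6] zaxis [ 0.038 -0.017 -0.999] t 9.5
ledge 496 X [-10.3  -9.1  17.4 161.2 164.1] Y [-28.3  26.7] Z [31.5 32.9 36.6]
dark 332 X [-11.2 -10.7 109.2 147.9 149.3] Y [-28.7  29. ] Z [23.7 38.  39.7]
bed 1437 X [-156.6  -14.3] Z [19.6 21.  22.3]
```

Tail is at about -11, with about 7 mm left.

```bash
python3 -m crank '[[[1,0,0],0,255],[[2,0,0],0,255],[[3,0,0],0,255],[[4,0,0],0,255],[[5,0,0],0,255],[[6,0,0],0,255],[[7,0,0],0,255],[[7,0,0],0,255]]'; python3 t.py; python3 b.py
```

```text
time: 10.35
eef_pos: [0.5717, 0.044, 0.032]
tcp_rot: [0.544, 0.839, 0.002, 0.022]
contact_force: [8.1, -30.1, 30.7]
opening: -0.001
finger_force: 21.9
jig 44.1 -5.3 z 32.0 psi 114.06 F [  8.1 -30.1  30.7] zaxis [ 0.04  -0.02  -0.999] t 10.35
ledge 484 X [ -5.5  -4.2  22.3 161.6 164.1] Y [-29.3  26.4] Z [31.2 32.6 36.5]
dark 273 X [ -6.   -5.  122.  150.9 152.3] Y [-26.6  29.2] Z [29.9 38.2 39.8]
bed 1671 X [-156.7  -13.3] Z [29.7 31.1 32.5]
```

```bash
python3 - <<'E'
import cv2
cv2.imwrite("pics/s3.png",cv2.resize(cv2.imread("last.png")[110:290,170:360],None,fx=3.2,fy=3.2))
E
```

```text
(no output)
```

View pics/s3.png

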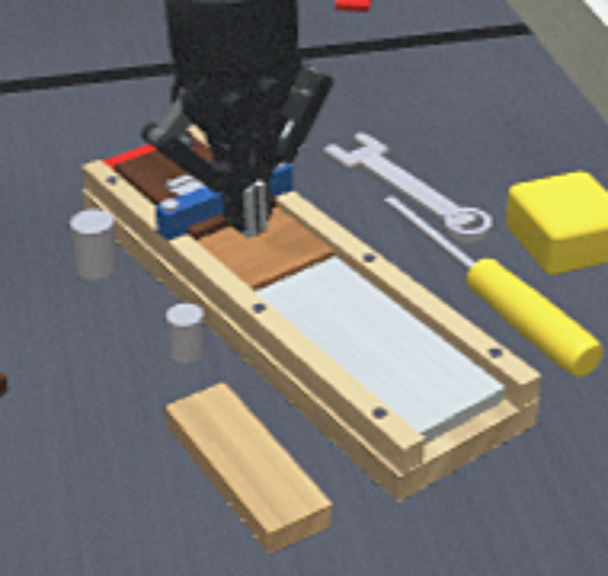

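The bed has popped up: it shows bright behind the tail at about (380,340), z 31. The nose is at or very near the red stop. A small further push will confirm it is seated.

```bash
python3 -m crank '[[[1,0,0],0,255],[[2,0,0],0,255],[[3,0,0],0,255],[[3,0,0],0,255],[[3,0,0],0,255]]'; python3 t.py; python3 b.py
```

```text
time: 10.9
eef_pos: [0.5717, 0.0443, 0.0321]
tcp_rot: [0.543, 0.839, 0.001, 0.025]
contact_force: [11.3, -37.6, 26.7]
opening: 0.003
finger_force: 26.7
jig 44.4 -5.4 z 32.1 psi 114.13 F [ 11.3 -37.6  26.7] zaxis [ 0.043 -0.024 -0.999] t 10.9
ledge 480 X [ -4.7  -3.6  22.1 162.2 164.1] Y [-28.8  26.3] Z [31.3 32.7 36.3]
dark 271 X [ -5.9  -5.5 121.8 149.9 152.2] Y [-27.2  29. ] Z [30.4 38.3 39.9]
bed 1671 X [-156.5  -12.8] Z [29.7 31.  32.4]
```

The forward force rose 8 N with no motion, so the nose is seated. I'll unload x and z together so that the finger neither jumps into the bar nor drags the blank back.

```bash
python3 -m crank '[[[-2,0,-1],0,255],[[-4,0,-2],0,255],[[-6,0,-3],0,255],[[-8,0,-4],0,255],[[-10,0,-5],0,255],[[-12,0,-6],0,255],[[-12,0,-6],0,255]]'; python3 t.py
```

```text
time: 11.65
eef_pos: [0.5706, 0.0431, 0.0321]
tcp_rot: [0.547, 0.837, 0.006, 0.015]
contact_force: [14.5, -5.5, 10.7]
opening: 0.001
finger_force: 15.0
jig 43.8 -3.9 z 32.1 psi 113.69 F [14.5 -5.5 10.7] zaxis [ 0.032 -0.005 -0.999] t 11.65
```

```bash
python3 -m crank '[[[-1,1,-0.5],0,255],[[-2,2,-1],0,255],[[-3,4,-1.5],0,255],[[-4,5,-2],0,255],[[-4,5,-2],0,255]]'; python3 t.py; python3 b.py
```

```text
time: 12.15
eef_pos: [0.5707, 0.0431, 0.032]
tcp_rot: [0.546, 0.837, 0.003, 0.007]
contact_force: [3.5, -2.5, 16.4]
opening: -0.001
finger_force: 15.9
jig 43.7 -4.0 z 32.0 psi 113.75 F [ 3.5 -2.5 16.4] zaxis [ 0.015 -0.003 -1.   ] t 12.15
ledge 476 X [ -5.2  -4.4  21.5 161.2 162.5] Y [-29.   26.7] Z [31.1 32.7 36.3]
dark 267 X [ -6.1  -5.1 122.3 150.6 152.2] Y [-28.5  29.4] Z [30.  38.4 40. ]
bed 1671 X [-156.8  -12.8] Z [29.7 31.1 32.4]
```

```bash
python3 -m crank '[[[0,0,-4],0,255],[[0,0,-8],0,255],[[-1,0,-11],0,255],[[-5,0,-16],0,255],[[-10,0,-22],0,255],[[-14,0,-30],0,255],[[-14,0,-40],0,255],[[-14,0,-40],0,255]]'; python3 t.py; python3 b.py
```

```text
time: 13.0
eef_pos: [0.5707, 0.0319, 0.0683]
tcp_rot: [0.546, 0.838, 0.001, 0.001]
contact_force: [0.9, 0.1, 1.2]
opening: -0.001
finger_force: 0.0
jig 33.4 0.5 z 68.3 psi 113.77 F [0.9 0.1 1.2] zaxis [ 0.003 -0.    -1.   ] t 13.0
ledge 559 X [ -5.9  -4.5  25.7 162.5 163.9] Y [-29.   26.4] Z [31.3 32.7 36.7]
dark 430 X [ -5.8  -4.7 120.5 150.2 151.3] Y [-28.9  28.7] Z [32.  38.3 39.8]
bed 1671 X [-156.9  -12.9] Z [29.7 31.  32.3]
```

```bash
python3 -m crank '[[[0,0,-20],0,255],[[0,0,-50],0,255],[[-10,0,-85],0,255],[[-45,0,-120],0,255],[[-85,0,-130],0,255],[[-125,0,-130],0,255],[[-165,0,-130],0,255],[[-205,0,-130],0,255],[[-240,0,-130],0,255],[[-240,0,-130],0,255]]'; python3 t.py; python3 b.py
python3 - <<'E'
from h import *
c=read_camera("top"); f=c["frame"]
cv2.imwrite("pics/t3.png",cv2.resize(f[85:235,145:345],None,fx=3.9,fy=3.9,interpolation=cv2.INTER_CUBIC))
c=read_camera("side")["frame"]; cv2.imwrite("pics/s4.png",cv2.resize(c[130:290,170:370],None,fx=3.7,fy=3.7,interpolation=cv2.INTER_CUBIC))
E
```

```text
time: 14.05
eef_pos: [0.6667, -0.1916, 0.1954]
tcp_rot: [0.548, 0.837, -0.0, 0.0]
contact_force: [-0.6, 0.5, 0.6]
opening: 0.0
finger_force: 0.0
jig -209.8 2.2 z 195.4 psi 113.55 F [-0.6  0.5  0.6] zaxis [-0.    -0.001 -1.   ] t 14.05
ledge 569 X [ -5.7  -4.5  26.5 162.8 164.2] Y [-29.   26.5] Z [31.1 32.6 37. ]
dark 407 X [ -6.5  -5.3 121.3 150.1 151.5] Y [-29.1  28.5] Z [31.7 38.2 39.6]
bed 1669 X [-156.6  -12.6] Z [29.7 31.  32.4]
```

View pics/t3.png

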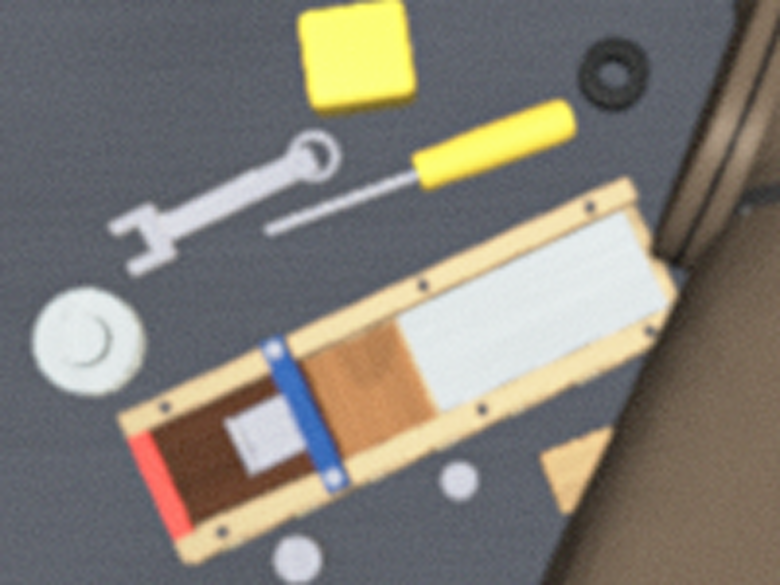

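View pics/s4.png

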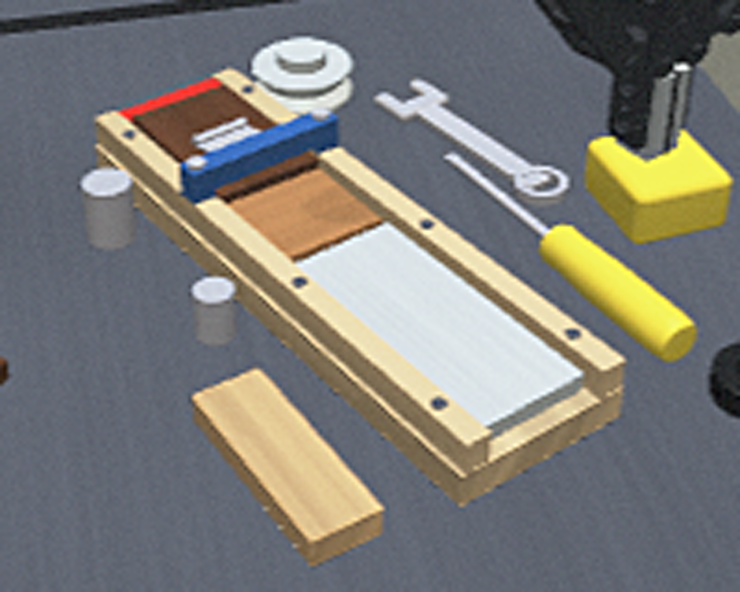

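The nose is flush with the red stop (top view, about (165,485), no gap). The leaf rides on the blank at (265,435), and the bed is up behind the tail at (530,300). The bystanders are in place and the gripper is clear.

```bash
python3 -c "
from plant import ctrl
print(ctrl.sign_off())"
```

```text
the job is handed in; nothing more can be done
None
```

The blank is loaded with its nose against the red stop and the sprung bed up behind it; the gripper is clear, the bystanders look unmoved in the final pictures, and the job was handed in at about 14 s.

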